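# Rake a carton out of a tilt-out bin

### The job

Find which of the two tilt-out bins in the rack holds the flat carton of nozzles (the larger, oblong one), and swing that bin fully forward. Rake the carton out over the bin's rim, without lifting it out, so that it slides down into the tray in front, then tip the emptied bin back until it is shut. Leave the other bin and its carton as they are and do not disturb the things lying around.

Things in the scene. Friction and masses are not known exactly. Their poses are not given: they have to be found in the camera images.
- rack: Low dark steel rack, fixed, 184 x 288 x 105 mm, with two grey tilt-out bins side by side. Origin on the bench, below the bins' common hinge line, midway between the bins; x to the rack's back, y to its left, z up. Hinge line along y at z = 57 mm; bins' middles at y = +68 (left) and -68 mm (right). Back board: face at x = 126, top at 105 mm; dividers up to 68 mm high at the hinge.
- left_bin (a joint): Tilt of the left bin, rad: 0 shut, 1.3 fully forward (stop). Free, lightly damped hinge: let go, the empty bin falls shut below about 0.6 and forward above about 0.9; with a carton it must be drawn forward to about 1.2. Draw it forward with a fingertip behind the rim (2 to 4 N); shut it by pressing the rear cross bar down (about 2 N) until below 0.6, then it falls shut.
- right_bin (a joint): Tilt of the right bin, made like the left one, rad. Both bins: bent steel, 0.5 kg, 118 mm wide outside, 110 inside, open mouth. Shut: the 4 mm front panel is upright, inner face at rack x = 0, from the hinge to 100 mm above it; the floor slopes 20 degrees down and back from the hinge for 98 mm. Side walls 45 mm high along the panel, 30 mm along the floor.
- left_hinge (a point): Middle of the left bin's hinge line, where panel and floor meet (fixed in the rack). Fully forward, the panel is the surface to rake along: it rises 15.5 degrees from the hinge towards the rim (rack -x, tray side); the floor then rises 54.5 degrees backwards as a rear wall. The floor is only two 34 mm wide ledges, one along each side, with a 46 mm wide open gap for a finger between them.
- right_hinge (a point): The same on the right bin. A ridge 10 mm high crosses each floor ledge 60 mm from the hinge.
- left_rim (a point): Middle of the left bin's rim: centre of the 10 mm round bead on the outer side of the panel's free edge, flush inside, 98 mm from the hinge; moves with the bin.
- right_rim (a point): The same on the right bin.
- left_bar (a point): Middle of the left bin's round cross bar (10 mm thick) at the rear end of its floor, 98 mm from the hinge; low at the back when shut, 80 mm above and 57 mm behind the hinge line when fully forward; moves with the bin.
- right_bar (a point): The same on the right bin.
- nozzle_carton: Flat oblong cardboard-brown carton, 63 (its x) x 86 (its y) x 40 mm (its z), 0.19 kg, loose, the larger and flatter of the two cartons. Origin at the centre of a 63 x 86 face. It stands on edge in a bin, its 86 mm side across it; swung forward, it comes to lie with a 63 x 86 face on the panel, 40 mm high, one long side near the hinge.
- carton_centre (a point): Centre of the brown nozzle carton, 20 mm in from its origin.
- seal_carton: Smaller, nearly cubic blue carton, 50 x 60 x 50 mm, in the other bin; stays there. Origin at the centre of its underside.
- tray: Shallow open aluminium tray, 180 (x) x 270 (y) x 30 mm, wall and floor 4 mm, 0.9 kg, loose, on the bench in front of both bins, turned like the rack; its middle is about 162 mm before the hinge line, so the rim of a bin swung forward hangs over it. Origin at the centre of its underside.
- grease_tin: Round grease tin, 64 mm across, 62 mm high, bystander on the left. Origin at the centre of its underside.
- wash_bottle: Plastic wash-fluid bottle with a screw cap, 66 mm across, 170 mm high, bystander on the left. Origin at the centre of its underside.
- hammer: Copper hammer with a wooden shaft, lying flat, 256 x 72 x 31 mm, bystander on the right. Origin at its middle.
There are look-alikes about, which are no part of the job. Leave any red look-alike of the nozzle_carton alone.

How it is judged:
By the outcome, as a careful person would: the job done as asked, in the order asked, and still so for the second after the job is handed in, with the robot touching nothing.
It also fails if it takes over 51 s, if anything falls off the work surface, if the arm or the gripper's body presses on something with over 40 N, if the wrist force passes 120 N, or if a joint passes its speed limit or range.

### The arm

A 6-joint arm with a two-finger parallel gripper is mounted at the origin on a cart in front of the work surface, level with it; the furniture and walls round the work are solid. World frame = base frame: x ahead of the robot, y to its left, z up, the work surface at z = 0. Lengths are in m, angles in rad, forces in N, time in s.
With the tool pointing down it reaches from about 0.375 to 0.975 m from the base axis. Payload 3.8 kg.
Tool frame: the origin (TCP) lies at the very end of the fingers, on their centre line; the grasp point (between the pads) lies 19 mm behind it; z points along the fingers, y is the line along which they close (so a half turn about z gives the same grasp; the last joint's range is limited). The gripper opens to 85 mm and grips with 20 to 120 N. Pads are 22 mm wide; open, the fingers measure 114 mm over their backs; the gripper's body (76 mm by 85 mm) begins 54 mm behind the grasp point. The pads swing forward as they close: fully open they stand 13 mm farther back than shut.
Start: joints at [-1.33, 0.264, 1.604, -0, 1.274, -0.037], TCP at [0.185, -0.649, 0.231] pointing down, gripper open.
Joint ranges: [-2.63, 2.63], [-0.94, 2.18], [0.31, 2.57], [-1.31, 4.45], [0, 2.66], [-2.55, 2.55]. Speed limits (rad/s): [2.57, 2.57, 3.14, 3.14, 3.14, 3.14].

### API

Orientations are given as a rotation vector (axis times angle).
In Python, from workcell import read_state, read_camera, calibration, finish_job gives the robot as it stands.
- The arm moves only by the tool step_arm, never from a script. Its argument "commands" is a list of rows, each an object of numbers: "fingers": the gripper's target within -1 to 1 (shut at 1, half-way at 0, fully open at -1); "dx", "dy", "dz": the shift along the tool's x, y, z in m; "roll": the turn about the tool's z in degrees. In form: [{"fingers": .., "dx": .., "dy": .., "dz": .., "roll": ..}, ...]. A call has 1 to 8 rows; each row is the pose to reach, as a shift and turn from the pose commanded when the call began, along the tool's axes at that moment; what a row does not reach only later rows make up. A row lasts 1/8 s, in which the tool goes at most 62.5 mm and 10.7 degrees, less where a joint would pass 70% of its speed; a pose out of reach is approached as far as the arm can. A call with a gripper value outside its range is refused whole. The fingers move at their own pace and stop on an object; "squeeze" is the grip in N (left out, the last holds). Time passes only in rows, so rows that repeat a pose let the fingers close. It gives the time, the measured TCP pose, the force, the opening and the grip force at its end, in the units of the state.
- read_state(): the state, without advancing time (a new reading comes with each control period).
- read_camera(name): name is "side" or "top"; returns (picture, depth): 480x640x3 uint8, blue, green, red; 480x640 float32, m along the optical axis (not along the pixel's ray), 0 where there is no reading.
- calibration(name): a dict with "intrinsics" (3x3 intrinsics, pixels), "world_to_cam" (4x4, takes a point from world to camera coordinates). Camera axes: x right, y up, looking along -z (the intrinsics and any distortion apply to the point x, -y, -z); pixel columns grow to the right and rows downward; lengths in m; the calibration is good to about 2 mm. A picture is of the moment at which its call begins. calibration takes no time and is no camera call.
- finish_job(): hands the job in; it is judged then, once.
The state is a dict: "time": time; "q": joint angles; "joint_vel": joint speeds; "joint_torque": joint torques, N m; "tool_pos": TCP position; "tcp_rot": TCP orientation; "wrist_force": force on the tool from outside, world axes, zero at the start; "torque": the same for the moment, N m; "width": opening from 0.0 (shut) to 1.0 (fully open); "grip_force": force on a finger pad.
Only numpy, scipy, OpenCV 4.12 (cv2) and the standard library are available. Lean on these libraries where they do the work, as an engineer would, in place of code of your own. Each camera call takes 0.05 s, during which the arm holds its last target. There are 200 camera calls.

## Working session

There is one attempt and no reset: what is moved stays moved. The work goes in short steps, Python scripts to look and compute and a tool call to move; the robot and the scene stay as the last step left them, time stands still between calls to the robot, and variables do not carry over. Pictures are saved under pics/ and viewed, at most 10 in all, crops included, and the job is handed in when it is done.

Besides the shell and the picture viewer there is one more tool, called as name([rows], argument=value, ...), one row to a line, values as JSON. step_arm: Moves the arm, as the interface text tells. Its arguments: {"type":"object","properties":{"commands":{"type":"array","items":{"type":"object","properties":{"fingers":{"type":"number"},"dx":{"type":"number"},"dy":{"type":"number"},"dz":{"type":"number"},"roll":{"type":"number"}}}},"squeeze":{"type":"number"}},"required":["commands"]}

```bash
mkdir -p pics
python3 - <<'E'
from workcell import *
import cv2,numpy as np
s=read_state();print({k:np.round(v,3).tolist() for k,v in s.items()})
for n in("top","side"):
    p,d=read_camera(n);cv2.imwrite(f"pics/{n}0.png",p);np.save(f"{n}0.npy",d);c=calibration(n);print(n,c)
E
```

```text
{'time': 0.0, 'q': [-1.33, 0.265, 1.605, -0.0, 1.274, -0.037], 'joint_vel': [0.003, 0.001, 0.0, -0.001, -0.001, 0.0], 'joint_torque': [-0.001, -51.511, -36.732, -0.0, 0.013, 0.0], 'tool_pos': [0.185, -0.648, 0.23], 'tcp_rot': [-3.109, -0.435, 0.0], 'wrist_force': [-0.054, 0.308, -0.369], 'torque': [0.008, 0.021, 0.014], 'grip_force': 0.0, 'width': 1.001}
top {'intrinsics': array([[559.5114114 ,   0.        , 320.63594292],
       [  0.        , 559.5114114 , 246.55774858],
       [  0.        ,   0.        ,   1.        ]]), 'world_to_cam': array([[ 1.32218468e-02, -9.99912057e-01, -1.03054661e-03,
        -8.29834140e-03],
       [ 9.90486860e-01,  1.29560241e-02,  1.36996064e-01,
        -6.25647562e-01],
       [-1.36970664e-01, -2.83208385e-03,  9.90571056e-01,
        -1.39962921e+00],
       [ 0.00000000e+00,  0.00000000e+00,  0.00000000e+00,
         1.00000000e+00]])}
side {'intrinsics': array([[488.99692043,   0.        , 319.64672135],
       [  0.        , 488.99692043, 237.08878745],
       [  0.        ,   0.        ,   1.        ]]), 'world_to_cam': array([[ 0.97711405,  0.21255162,  0.0083634 , -0.62868259],
       [-0.14627356,  0.6428438 ,  0.75190152,  0.02883623],
       [ 0.15444153, -0.73591688,  0.65922238, -1.71210838],
       [ 0.        ,  0.        ,  0.        ,  1.        ]])}
```

View pics/top0.png

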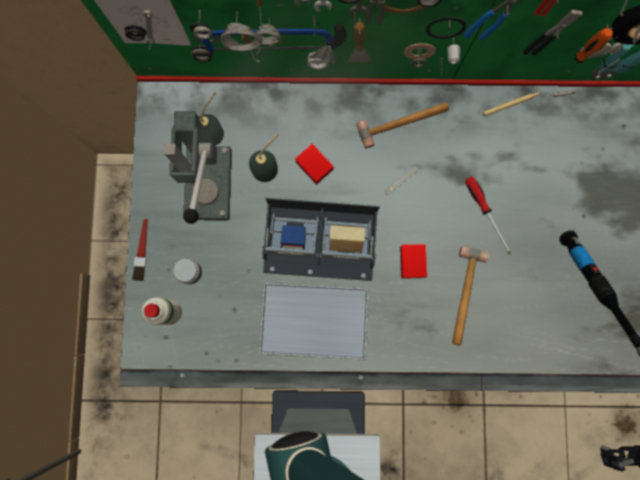

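View pics/side0.png

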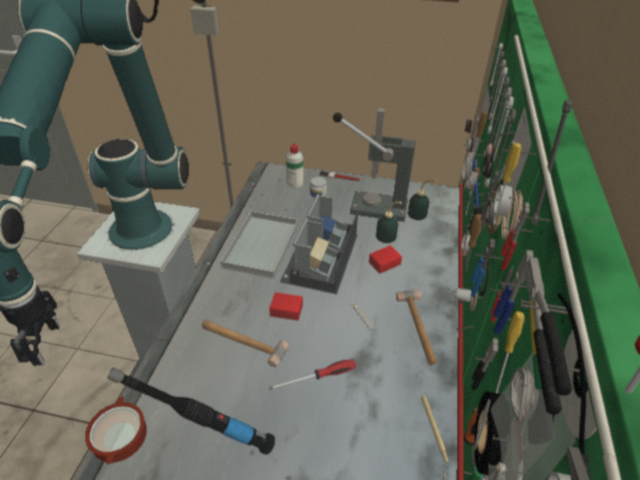

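The top view shows the brown carton in the right bin at about (347,238) and the blue one in the left bin at about (292,235). The tray is at about (314,320). The side view agrees. Next I'll measure the rack pose from depth.

```bash
cat > h.py <<'E'
from workcell import *
import cv2,numpy as np
def cloud(n,d):
    c=calibration(n);K=c["intrinsics"];M=c["world_to_cam"]
    v,u=np.mgrid[:480,:640]
    P=np.stack([(u-K[0,2])/K[0,0]*d,-(v-K[1,2])/K[1,1]*d,-d],-1)
    W=(P-M[:3,3])@M[:3,:3]
    W[d<=0]=np.nan
    return W
def proj(n,X):
    c=calibration(n);K=c["intrinsics"];M=c["world_to_cam"]
    p=np.atleast_2d(X)@M[:3,:3].T+M[:3,3]
    return np.c_[K[0,0]*p[:,0]/-p[:,2]+K[0,2],K[1,1]*-p[:,1]/-p[:,2]+K[1,2]]
E
python3 - <<'E'
from h import *
d=np.load("top0.npy");W=cloud("top",d);p=cv2.imread("pics/top0.png")
def box(m,l):
    m=m.astype(np.uint8);n,lab,st,c=cv2.connectedComponentsWithStats(m)
    for i in range(1,n):
        if st[i,4]>25:
            q=W[lab==i];r=cv2.minAreaRect((q[:,:2]*1000).astype(np.float32))
            print(l,st[i,4],np.round(np.nanmedian(q,0),3),np.round(q.min(0),3),np.round(q.max(0),3),np.round(r[0],1),np.round(r[1],1),round(r[2],1),np.round(c[i]))
roi=np.zeros((480,640),bool);roi[190:370,250:390]=1
z=W[...,2]
box(roi&(z>.012)&(z<.2),"all")
box(roi&(z>.125),"z>125")
box(roi&(z>.09)&(z<.115),"z90-115")
box(roi&(z>.018)&(z<.04),"tray")
b,g,r=[p[...,i].astype(int) for i in range(3)]
box(roi&(r-b>40),"brown"); box(roi&(b-r>50),"blue")
big=cv2.resize(p[190:370,250:390],None,fx=4.2,fy=3.3,interpolation=cv2.INTER_CUBIC);big=cv2.resize(p[190:290,255:385],None,fx=6,fy=6,interpolation=cv2.INTER_CUBIC)
cv2.imwrite("pics/rack.png",big)
ps=cv2.imread("pics/side0.png");cv2.imwrite("pics/rack_s.png",cv2.resize(ps[180:300,260:390],None,fx=5,fy=5,interpolation=cv2.INTER_CUBIC))
E
```

```text
all 4952 [0.652 0.    0.075] [ 0.574 -0.145  0.012] [0.739 0.149 0.167] [657.6   2.2] [288.1 149.3] 86.5 [320. 232.]
all 688 [0.434 0.021 0.028] [ 0.343 -0.122  0.012] [0.531 0.154 0.038] [436.9  15.4] [270.9 180.3] 87.6 [312. 321.]
z>125 300 [0.603 0.079 0.157] [0.594 0.013 0.125] [0.653 0.132 0.167] [622.1  72.4] [118.7  53.9] 85.6 [288. 247.]
z>125 291 [ 0.594 -0.068  0.157] [ 0.584 -0.123  0.125] [ 0.645 -0.004  0.167] [614.3 -63.5] [118.1  54.7] 86.4 [348. 251.]
z90-115 299 [0.729 0.003 0.102] [ 0.718 -0.145  0.09 ] [0.739 0.141 0.113] [728.8  -1.8] [286.1   6.5] 86.5 [321. 203.]
z90-115 602 [ 0.647 -0.065  0.102] [ 0.624 -0.108  0.09 ] [ 0.673 -0.023  0.115] [648.  -64.9] [85.3 46.9] 87.2 [347. 235.]
z90-115 342 [0.638 0.071 0.097] [0.62  0.041 0.09 ] [0.665 0.101 0.109] [642.3  71. ] [59.9 45.2] 88.4 [292. 238.]
tray 31 [0.735 0.119 0.028] [0.731 0.094 0.018] [0.737 0.135 0.039] [734.6 114.6] [ 6.  40.2] 1.5 [277. 206.]
tray 56 [0.731 0.049 0.029] [0.722 0.    0.018] [0.734 0.09  0.04 ] [729.7  44.9] [90.2  5.4] 84.1 [303. 208.]
tray 92 [ 0.722 -0.08   0.031] [ 0.706 -0.139  0.019] [ 0.728 -0.005  0.04 ] [722.3 -72.3] [135.1  13.1] 81.8 [350. 211.]
tray 366 [0.689 0.055 0.029] [0.641 0.015 0.018] [0.705 0.124 0.04 ] [673.4  70.2] [109.7  59.3] 85.3 [296. 225.]
tray 219 [ 0.687 -0.063  0.027] [ 0.655 -0.123  0.018] [ 0.697 -0.013  0.04 ] [677.6 -66.9] [110.4  35.6] 84.6 [346. 226.]
tray 28 [0.661 0.115 0.036] [0.652 0.106 0.032] [0.666 0.125 0.04 ] [659.  115.1] [13.1 18.6] 4.0 [276. 233.]
tray 639 [0.434 0.018 0.029] [ 0.343 -0.122  0.018] [0.531 0.154 0.038] [436.9  15.4] [270.9 180.3] 87.6 [313. 321.]
brown 749 [ 0.64  -0.063  0.1  ] [nan nan nan] [nan nan nan] [nan nan] [0. 0.] 0.0 [346. 238.]
blue 381 [0.649 0.07  0.094] [nan nan nan] [nan nan nan] [649.1  69.9] [56.8 46. ] 86.5 [293. 234.]
```

View pics/rack.png

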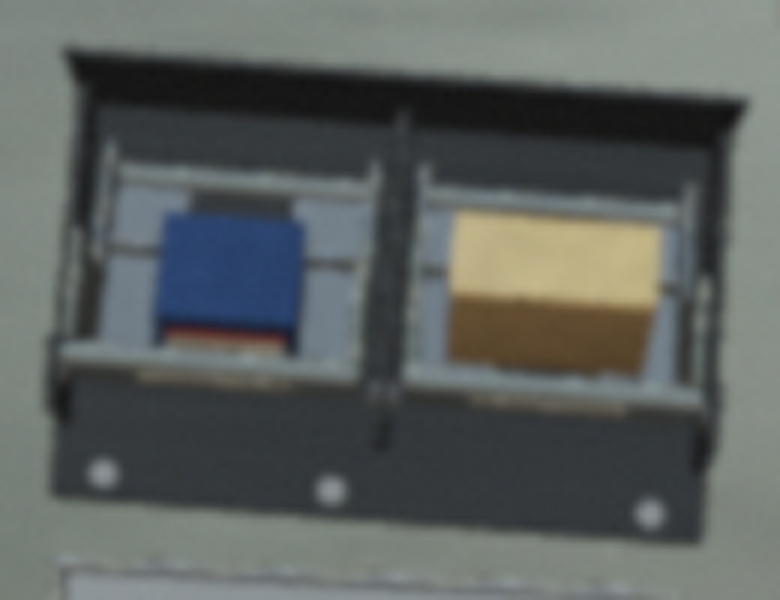

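View pics/rack_s.png

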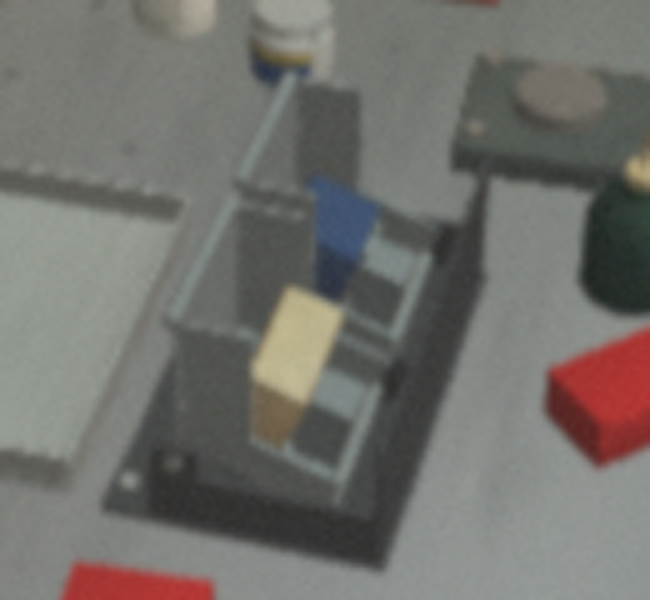

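The brown carton is in the right bin. The rack origin is about (0.601, 0.0055) with a yaw of -3.5°. First I'll move above the right bin, aligned to the rack, with the fingers shut.

step_arm([
  {"fingers": 1, "dx": 0.573, "dy": -0.445, "dz": 0, "roll": 19.4},
  {"fingers": 1, "dx": 0.573, "dy": -0.445, "dz": 0, "roll": 19.4},
  {"fingers": 1, "dx": 0.573, "dy": -0.445, "dz": 0, "roll": 19.4},
  {"fingers": 1, "dx": 0.573, "dy": -0.445, "dz": 0, "roll": 19.4},
  {"fingers": 1, "dx": 0.573, "dy": -0.445, "dz": 0, "roll": 19.4},
  {"fingers": 1, "dx": 0.573, "dy": -0.445, "dz": 0, "roll": 19.4},
  {"fingers": 1, "dx": 0.573, "dy": -0.445, "dz": 0, "roll": 19.4},
  {"fingers": 1, "dx": 0.573, "dy": -0.445, "dz": 0, "roll": 19.4},
])

```text
time: 1.1
tool_pos: [0.4814, -0.244, 0.231]
tcp_rot: [3.14, -0.096, -0.0]
wrist_force: [0.6, -0.0, 0.2]
width: -0.0
grip_force: 0.0
```

step_arm([
  {"fingers": 1, "dx": 0.121, "dy": -0.188, "dz": 0},
  {"fingers": 1, "dx": 0.121, "dy": -0.188, "dz": 0},
  {"fingers": 1, "dx": 0.121, "dy": -0.188, "dz": 0},
  {"fingers": 1, "dx": 0.121, "dy": -0.188, "dz": 0},
  {"fingers": 1, "dx": 0.121, "dy": -0.188, "dz": 0},
  {"fingers": 1, "dx": 0.121, "dy": -0.188, "dz": 0},
])

```text
invalid input
```

```bash
cat >> h.py <<'E'
ex=np.array([np.cos(.061),-np.sin(.061)]);ey=np.array([-ex[1],ex[0]]);O=np.array([.601,.0055])
def rk(p):
    p=np.asarray(p);q=p[...,:2]-O;return np.stack([q@ex,q@ey,p[...,2]],-1)
E
python3 - <<'E'
from h import *
s=read_state();print(s["time"],rk(s["tool_pos"]),s["tcp_rot"],s["q"])
d=np.load("top0.npy");W=rk(cloud("top",d))
x,y,z=[W[...,i] for i in range(3)]
for n,m in (("rimR",(z>.15)&(abs(y+.068)<.05)&(abs(x)<.03)),("rimL",(z>.15)&(abs(y-.068)<.05)&(abs(x)<.03)),("board",(abs(z-.105)<.01)&(x>.11)&(x<.15)&(abs(y)<.14))):
    q=W[m];print(n,len(q),np.percentile(q,[5,50,95],axis=0).round(4).tolist())
E
```

```text
1.1 [-0.10415185 -0.2563461   0.23101618] [ 3.14010916e+00 -9.56824202e-02 -1.94348225e-04] [-5.15236231e-01  7.97973262e-03  1.89332094e+00 -8.53210372e-05
  1.24038931e+00  1.11651103e+00]
rimR 177 [[-0.009, -0.1121, 0.1533], [-0.0052, -0.0667, 0.1582], [-0.0004, -0.0232, 0.1627]]
rimL 177 [[-0.009, 0.0235, 0.1536], [-0.005, 0.0688, 0.1576], [-0.0003, 0.1122, 0.1629]]
board 244 [[0.1256, -0.122, 0.0965], [0.1275, 0.0001, 0.1027], [0.13, 0.1251, 0.1079]]
```

step_arm([
  {"fingers": 1, "dx": 0.121, "dy": -0.188, "dz": 0, "roll": 0},
  {"fingers": 1, "dx": 0.121, "dy": -0.188, "dz": 0, "roll": 0},
  {"fingers": 1, "dx": 0.121, "dy": -0.188, "dz": 0, "roll": 0},
  {"fingers": 1, "dx": 0.121, "dy": -0.188, "dz": 0, "roll": 0},
  {"fingers": 1, "dx": 0.121, "dy": -0.188, "dz": 0, "roll": 0},
  {"fingers": 1, "dx": 0.121, "dy": -0.188, "dz": 0, "roll": 0},
])

```text
time: 1.85
tool_pos: [0.6123, -0.0658, 0.2306]
tcp_rot: [3.14, -0.095, -0.002]
wrist_force: [-1.0, -0.8, 0.5]
width: 0.002
grip_force: 0.0
```

Run:
```python
from h import *
s=read_state();print(s["time"],rk(s["tool_pos"]),s["tcp_rot"],s["wrist_force"])
```

```text
1.85 [ 0.01564489 -0.07050281  0.23062492] [ 3.13979819e+00 -9.48743423e-02 -2.35071401e-03] [-1.01910361 -0.81117569  0.46708865]
```

step_arm([
  {"fingers": 1, "dx": 0, "dy": 0, "dz": 0.05, "roll": 0},
  {"fingers": 1, "dx": 0, "dy": 0, "dz": 0.088, "roll": 0},
  {"fingers": 1, "dx": 0, "dy": 0, "dz": 0.088, "roll": 0},
  {"fingers": 1, "dx": -0.003, "dy": 0, "dz": 0.088, "roll": 0},
  {"fingers": 1, "dx": -0.006, "dy": 0, "dz": 0.088, "roll": 0},
  {"fingers": 1, "dx": -0.006, "dy": 0, "dz": 0.088, "roll": 0},
])

```text
time: 2.6
tool_pos: [0.6086, -0.0659, 0.1458]
tcp_rot: [3.139, -0.096, 0.008]
wrist_force: [2.1, -0.8, 1.0]
width: -0.003
grip_force: 1.0
```

Run:
```python
from h import *
s=read_state();print(s["time"],rk(s["tool_pos"]),s["tcp_rot"],s["wrist_force"])
# TCP path in rack x,z
for th in np.arange(0,1.31,.1):
    r=86; print(round(th,2),np.round([11-r*np.sin(th),57+r*np.cos(th)],1).tolist())
```

```text
2.6 [ 0.01190421 -0.07076994  0.14576815] [ 3.13910708 -0.09557791  0.00753944] [ 2.09303336 -0.83140576  1.00141961]
0.0 [11.0, 143.0]
0.1 [2.4, 142.6]
0.2 [-6.1, 141.3]
0.3 [-14.4, 139.2]
0.4 [-22.5, 136.2]
0.5 [-30.2, 132.5]
0.6 [-37.6, 128.0]
0.7 [-44.4, 122.8]
0.8 [-50.7, 116.9]
0.9 [-56.4, 110.5]
1.0 [-61.4, 103.5]
1.1 [-65.6, 96.0]
1.2 [-69.2, 88.2]
1.3 [-71.9, 80.0]
```

step_arm([
  {"fingers": 1, "dx": -0.009, "dy": 0, "dz": 0, "roll": 0},
  {"fingers": 1, "dx": -0.017, "dy": 0, "dz": 0.002, "roll": 0},
  {"fingers": 1, "dx": -0.025, "dy": 0, "dz": 0.004, "roll": 0},
  {"fingers": 1, "dx": -0.033, "dy": 0, "dz": 0.007, "roll": 0},
  {"fingers": 1, "dx": -0.041, "dy": 0, "dz": 0.01, "roll": 0},
  {"fingers": 1, "dx": -0.049, "dy": 0, "dz": 0.015, "roll": 0},
  {"fingers": 1, "dx": -0.055, "dy": 0, "dz": 0.02, "roll": 0},
  {"fingers": 1, "dx": -0.062, "dy": 0, "dz": 0.026, "roll": 0},
])

```text
time: 3.6
tool_pos: [0.5444, -0.0613, 0.1167]
tcp_rot: [-3.14, 0.096, 0.001]
wrist_force: [0.5, -0.6, 0.4]
width: -0.0
grip_force: 0.5
```

Run:
```python
from h import *
s=read_state();print(s["time"],rk(s["tool_pos"]),s["tcp_rot"],s["wrist_force"])
p,d=read_camera("side");cv2.imwrite("pics/s1.png",cv2.resize(p[130:300,200:400],None,fx=3.5,fy=3.5,interpolation=cv2.INTER_CUBIC))
```

```text
3.6 [-0.0524003  -0.07013881  0.11666681] [-3.13994227e+00  9.55059047e-02  9.11461748e-04] [ 0.49419003 -0.63190286  0.35659949]
```

View pics/s1.png

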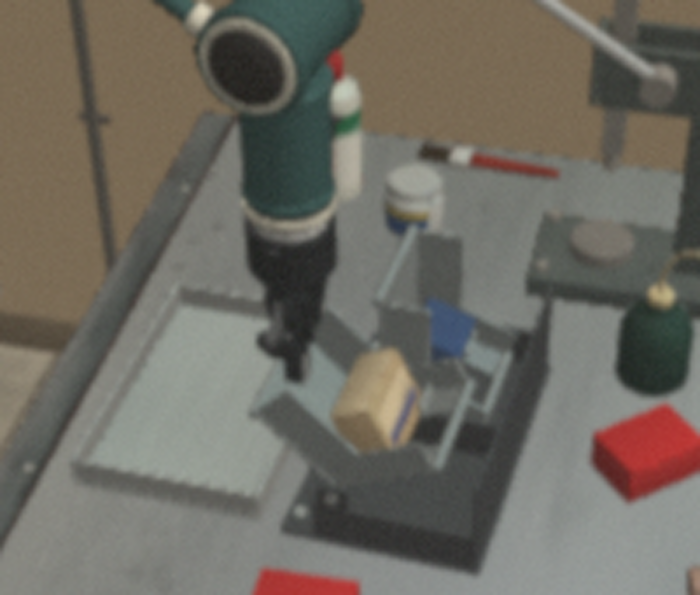

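The bin has followed the finger to about 0.8 rad, with the carton still standing in it at crop pixel (380,400). I'll continue along the arc.

step_arm([
  {"fingers": 1, "dx": -0.006, "dy": 0, "dz": 0.007, "roll": 0},
  {"fingers": 1, "dx": -0.011, "dy": 0, "dz": 0.014, "roll": 0},
  {"fingers": 1, "dx": -0.015, "dy": 0, "dz": 0.021, "roll": 0},
  {"fingers": 1, "dx": -0.018, "dy": 0, "dz": 0.029, "roll": 0},
  {"fingers": 1, "dx": -0.021, "dy": 0, "dz": 0.036, "roll": 0},
  {"fingers": 1, "dx": -0.021, "dy": 0, "dz": 0.037, "roll": 0},
  {"fingers": 1, "dx": -0.021, "dy": 0, "dz": 0.037, "roll": 0},
])

```text
time: 4.53
tool_pos: [0.5241, -0.0602, 0.0802]
tcp_rot: [-3.14, 0.096, 0.0]
wrist_force: [0.1, 0.1, 0.7]
width: 0.0
grip_force: 0.0
```

step_arm([
  {"fingers": 1, "dx": -0.005, "dy": 0, "dz": -0.04, "roll": 0},
  {"fingers": 1, "dx": -0.005, "dy": 0, "dz": -0.1, "roll": 0},
  {"fingers": 1, "dx": -0.12, "dy": 0, "dz": -0.12, "roll": 0},
  {"fingers": 1, "dx": -0.12, "dy": 0, "dz": -0.12, "roll": 0},
  {"fingers": 1, "dx": -0.12, "dy": 0, "dz": -0.12, "roll": 0},
  {"fingers": 1, "dx": -0.12, "dy": 0, "dz": -0.12, "roll": 0},
])

```text
time: 5.28
tool_pos: [0.405, -0.053, 0.2008]
tcp_rot: [3.14, -0.096, 0.003]
wrist_force: [-0.3, -0.9, 0.8]
width: 0.002
grip_force: 0.0
```

Run:
```python
from h import *
s=read_state();print(s["time"],rk(s["tool_pos"]),s["q"],s["wrist_force"])
p,d=read_camera("top");q,e=read_camera("side")
W=rk(cloud("top",d));V=rk(cloud("side",e))
for im,X in((p,W),(q,V)):
    h=cv2.cvtColor(im,cv2.COLOR_BGR2HSV);m=(h[...,0]>8)&(h[...,0]<30)&(h[...,1]>70)&(abs(X[...,0])<.13)&(abs(X[...,1]+.068)<.06)&(X[...,2]>.05)
    P=X[m];print(len(P),np.percentile(P,[3,50,97],axis=0).round(4).tolist())
    T=P[P[:,2]>P[:,2].max()-.035] if len(P) else P
x,y,z=[W[...,i] for i in range(3)]
m=(abs(y+.068)<.05)&(z>.06)&(x<-.07)&(x>-.12);print("rim",np.percentile(W[m],[5,50,95],axis=0).round(4).tolist())
v=np.hstack([cv2.resize(p[190:370,250:390],None,fx=2.8,fy=2.8),cv2.resize(q[160:300,230:370],None,fx=2.8,fy=3.6)]);cv2.imwrite("pics/s2.png",v)
```

```text
5.275 [-0.19203208 -0.07033771  0.20082591] [-1.91158734e-01 -2.41771420e-01  2.17184187e+00  6.43089113e-05
  1.20934652e+00  1.44045046e+00] [-0.33990801 -0.90277506  0.82769558]
581 [[-0.0519, -0.1077, 0.094], [-0.0305, -0.0668, 0.1096], [0.0098, -0.0272, 0.1151]]
213 [[-0.0465, -0.116, 0.094], [-0.0145, -0.0809, 0.1084], [0.0132, -0.0309, 0.1132]]
rim [[-0.0988, -0.1129, 0.0735], [-0.0855, -0.0679, 0.0795], [-0.0716, -0.023, 0.0858]]
```

View pics/s2.png

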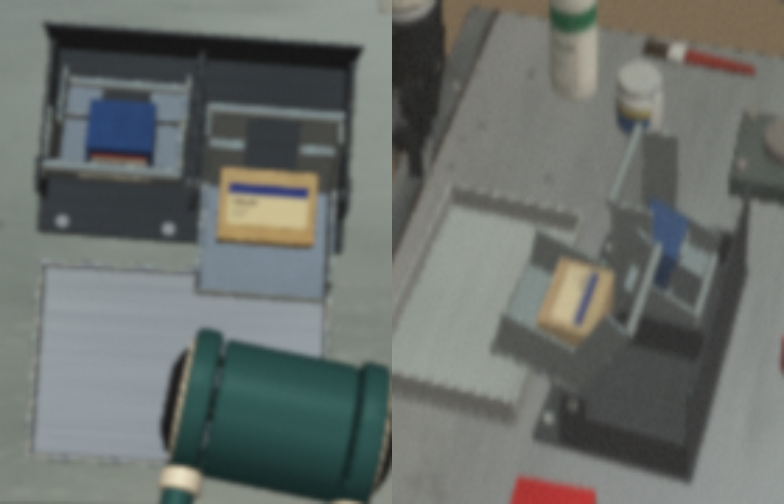

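The bin is fully forward and the carton lies flat on the panel, its rear edge at rack x of about 11 mm. Now the shut finger goes in behind it, through the floor gap.

step_arm([
  {"fingers": 1, "dx": 0.222, "dy": -0.002, "dz": 0, "roll": 0},
  {"fingers": 1, "dx": 0.222, "dy": -0.002, "dz": 0, "roll": 0},
  {"fingers": 1, "dx": 0.222, "dy": -0.002, "dz": 0, "roll": 0},
  {"fingers": 1, "dx": 0.222, "dy": -0.002, "dz": 0, "roll": 0},
  {"fingers": 1, "dx": 0.222, "dy": -0.002, "dz": 0, "roll": 0},
  {"fingers": 1, "dx": 0.222, "dy": -0.002, "dz": 0, "roll": 0},
  {"fingers": 1, "dx": 0.222, "dy": -0.002, "dz": 0.04, "roll": 0},
])

```text
time: 6.25
tool_pos: [0.6287, -0.0648, 0.1638]
tcp_rot: [3.139, -0.095, 0.012]
wrist_force: [0.9, -0.3, -0.2]
width: 0.001
grip_force: 0.0
```

Run:
```python
from h import *
s=read_state();print(s["time"],rk(s["tool_pos"]),s["wrist_force"])
```

```text
6.25 [ 0.03191239 -0.06846421  0.1637796 ] [ 0.86104479 -0.31706507 -0.17385782]
```

step_arm([
  {"fingers": 1, "dx": 0, "dy": 0, "dz": 0.03, "roll": 0},
  {"fingers": 1, "dx": 0, "dy": 0, "dz": 0.06, "roll": 0},
  {"fingers": 1, "dx": 0, "dy": 0, "dz": 0.082, "roll": 0},
  {"fingers": 1, "dx": 0, "dy": 0, "dz": 0.082, "roll": 0},
  {"fingers": 1, "dx": 0, "dy": 0, "dz": 0.082, "roll": 0},
])

```text
time: 6.88
tool_pos: [0.6248, -0.0652, 0.0783]
tcp_rot: [3.139, -0.096, -0.002]
wrist_force: [-1.5, -3.7, 1.4]
width: 0.001
grip_force: 0.0
```

Run:
```python
from h import *
s=read_state();print(s["time"],rk(s["tool_pos"]),s["wrist_force"])
```

```text
6.875 [ 0.02802883 -0.06916734  0.0782936 ] [-1.54950973 -3.70106533  1.42933276]
```

step_arm([
  {"fingers": 1, "dx": -0.008, "dy": 0, "dz": -0.001, "roll": 0},
  {"fingers": 1, "dx": -0.016, "dy": 0, "dz": -0.003, "roll": 0},
  {"fingers": 1, "dx": -0.024, "dy": 0, "dz": -0.005, "roll": 0},
  {"fingers": 1, "dx": -0.032, "dy": 0, "dz": -0.007, "roll": 0},
  {"fingers": 1, "dx": -0.04, "dy": 0, "dz": -0.009, "roll": 0},
  {"fingers": 1, "dx": -0.048, "dy": 0, "dz": -0.011, "roll": 0},
  {"fingers": 1, "dx": -0.056, "dy": 0, "dz": -0.014, "roll": 0},
  {"fingers": 1, "dx": -0.056, "dy": 0, "dz": -0.014, "roll": 0},
])

```text
time: 7.88
tool_pos: [0.5689, -0.0609, 0.0921]
tcp_rot: [-3.14, 0.096, 0.002]
wrist_force: [0.1, 1.2, -1.2]
width: -0.001
grip_force: 0.3
```

Run:
```python
from h import *
s=read_state();print(s["time"],rk(s["tool_pos"]),s["wrist_force"])
p,d=read_camera("top");q,e=read_camera("side")
v=np.hstack([cv2.resize(p[190:370,250:390],None,fx=2.8,fy=2.8),cv2.resize(q[160:300,230:370],None,fx=2.8,fy=3.6)]);cv2.imwrite("pics/s3.png",v)
```

```text
7.875 [-0.0279569  -0.06819404  0.09209535] [ 0.14049041  1.19066372 -1.15716788]
```

View pics/s3.png

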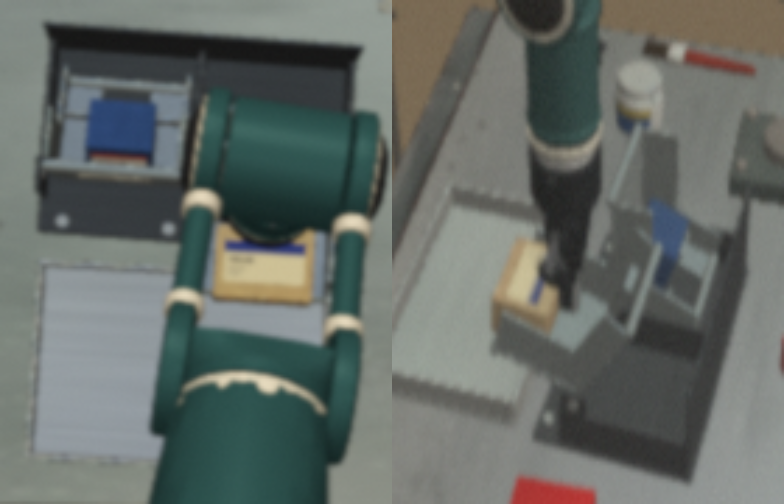

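The carton is sliding flat and straight, and its front is at the rim. I'll keep raking.

step_arm([
  {"fingers": 1, "dx": -0.008, "dy": 0, "dz": -0.002, "roll": 0},
  {"fingers": 1, "dx": -0.016, "dy": 0, "dz": -0.004, "roll": 0},
  {"fingers": 1, "dx": -0.024, "dy": 0, "dz": -0.006, "roll": 0},
  {"fingers": 1, "dx": -0.032, "dy": 0, "dz": -0.008, "roll": 0},
  {"fingers": 1, "dx": -0.04, "dy": 0, "dz": -0.009, "roll": 0},
  {"fingers": 1, "dx": -0.05, "dy": 0, "dz": -0.01, "roll": 0},
  {"fingers": 1, "dx": -0.06, "dy": 0, "dz": -0.01, "roll": 0},
  {"fingers": 1, "dx": -0.07, "dy": 0, "dz": -0.01, "roll": 0},
])

```text
time: 8.98
tool_pos: [0.4992, -0.0566, 0.102]
tcp_rot: [-3.14, 0.095, 0.001]
wrist_force: [0.0, 0.0, -0.7]
width: -0.002
grip_force: 0.0
```

Run:
```python
from h import *
s=read_state();print(s["time"],rk(s["tool_pos"]),s["wrist_force"])
p,d=read_camera("top");q,e=read_camera("side")
v=np.hstack([cv2.resize(p[190:370,250:390],None,fx=2.8,fy=2.8),cv2.resize(q[160:300,230:370],None,fx=2.8,fy=3.6)]);cv2.imwrite("pics/s4.png",v)
```

```text
8.975 [-0.09778696 -0.06822248  0.10202569] [ 0.039038    0.00809771 -0.71021398]
```

View pics/s4.png

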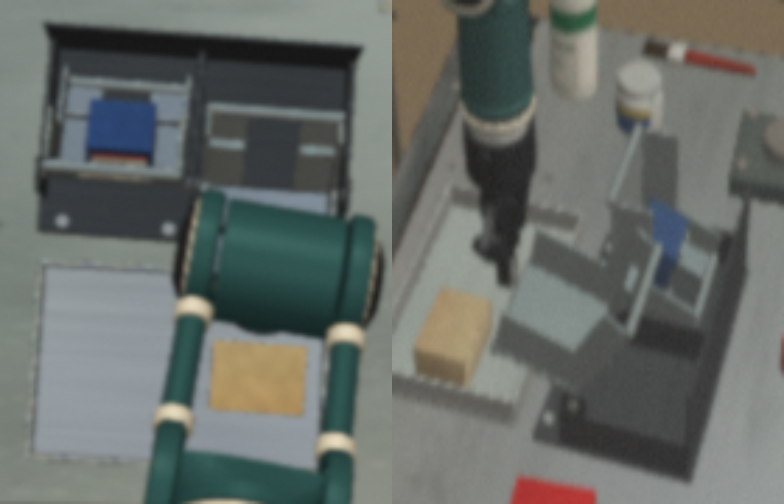

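The carton lies flat in the tray. Next I go up and over to the rear bar.

step_arm([
  {"fingers": 1, "dx": 0, "dy": 0, "dz": -0.06, "roll": 0},
  {"fingers": 1, "dx": 0.05, "dy": 0, "dz": -0.09, "roll": 0},
  {"fingers": 1, "dx": 0.1, "dy": 0, "dz": -0.09, "roll": 0},
  {"fingers": 1, "dx": 0.157, "dy": 0, "dz": -0.09, "roll": 0},
  {"fingers": 1, "dx": 0.157, "dy": 0, "dz": -0.09, "roll": 0},
  {"fingers": 1, "dx": 0.157, "dy": 0, "dz": -0.09, "roll": 0},
  {"fingers": 1, "dx": 0.157, "dy": 0, "dz": -0.06, "roll": 0},
  {"fingers": 1, "dx": 0.157, "dy": 0, "dz": -0.06, "roll": 0},
])

```text
time: 10.07
tool_pos: [0.6535, -0.0659, 0.1599]
tcp_rot: [-3.14, 0.096, 0.009]
wrist_force: [-0.3, -0.6, 0.0]
width: -0.004
grip_force: 0.0
```

Run:
```python
from h import *
s=read_state();print(s["time"],rk(s["tool_pos"]),s["wrist_force"])
for th in np.arange(1.3,.15,-.1):
    a=th-np.radians(20);print(round(th,1),np.round([98*np.cos(a),57+5+98*np.sin(a)],1).tolist())
```

```text
10.075 [ 0.05678606 -0.06806255  0.1599236 ] [-0.25050623 -0.63363821  0.03049935]
1.3 [56.9, 141.8]
1.2 [64.6, 135.7]
1.1 [71.6, 128.9]
1.0 [78.0, 121.4]
0.9 [83.5, 113.3]
0.8 [88.2, 104.7]
0.7 [92.0, 95.7]
0.6 [94.9, 86.3]
0.5 [96.9, 76.7]
0.4 [97.9, 67.0]
0.3 [97.9, 57.2]
0.2 [96.9, 47.4]
```

step_arm([
  {"fingers": 1, "dx": 0, "dy": 0, "dz": 0.017, "roll": 0},
  {"fingers": 1, "dx": 0.005, "dy": 0, "dz": 0.026, "roll": 0},
  {"fingers": 1, "dx": 0.013, "dy": 0, "dz": 0.033, "roll": 0},
  {"fingers": 1, "dx": 0.019, "dy": 0, "dz": 0.041, "roll": 0},
  {"fingers": 1, "dx": 0.025, "dy": 0, "dz": 0.049, "roll": 0},
  {"fingers": 1, "dx": 0.03, "dy": 0, "dz": 0.057, "roll": 0},
  {"fingers": 1, "dx": 0.034, "dy": 0, "dz": 0.066, "roll": 0},
  {"fingers": 1, "dx": 0.036, "dy": 0, "dz": 0.075, "roll": 0},
])

```text
time: 11.08
tool_pos: [0.6919, -0.0684, 0.0855]
tcp_rot: [-3.14, 0.095, 0.004]
wrist_force: [-0.6, -0.7, 0.2]
width: -0.002
grip_force: 0.1
```

Run:
```python
from h import *
s=read_state();print(s["time"],rk(s["tool_pos"]),s["wrist_force"])
```

```text
11.075 [ 0.09525981 -0.06817611  0.08545299] [-0.63353034 -0.65549504  0.19682832]
```

Continue a little lower, then withdraw straight up and clear.

step_arm([
  {"fingers": 1, "dx": 0.001, "dy": 0, "dz": 0.01, "roll": 0},
  {"fingers": 1, "dx": 0.002, "dy": 0, "dz": 0.02, "roll": 0},
  {"fingers": 1, "dx": 0.002, "dy": 0, "dz": 0.026, "roll": 0},
  {"fingers": 1, "dx": 0.0, "dy": 0, "dz": 0.026, "roll": 0},
  {"fingers": 1, "dx": -0.005, "dy": 0, "dz": -0.03, "roll": 0},
  {"fingers": 1, "dx": -0.005, "dy": 0, "dz": -0.09, "roll": 0},
  {"fingers": 1, "dx": -0.005, "dy": 0, "dz": -0.15, "roll": 0},
  {"fingers": 1, "dx": -0.005, "dy": 0, "dz": -0.15, "roll": 0},
])

```text
time: 12.08
tool_pos: [0.6922, -0.0687, 0.2469]
tcp_rot: [3.138, -0.095, 0.024]
wrist_force: [0.1, -1.0, 0.4]
width: -0.002
grip_force: 0.0
```

step_arm([
  {"fingers": 1, "dx": 0, "dy": 0.2, "dz": 0, "roll": 0},
  {"fingers": 1, "dx": 0, "dy": 0.2, "dz": 0, "roll": 0},
  {"fingers": 1, "dx": 0, "dy": 0.2, "dz": 0, "roll": 0},
  {"fingers": 1, "dx": 0, "dy": 0.2, "dz": 0, "roll": 0},
  {"fingers": 1, "dx": 0, "dy": 0.2, "dz": 0, "roll": 0},
  {"fingers": 1, "dx": 0, "dy": 0.2, "dz": 0, "roll": 0},
  {"fingers": 1, "dx": 0, "dy": 0.2, "dz": 0, "roll": 0},
  {"fingers": 1, "dx": 0, "dy": 0.2, "dz": 0, "roll": 0},
])

```text
time: 13.08
tool_pos: [0.6762, -0.2664, 0.2375]
tcp_rot: [-3.14, 0.093, -0.0]
wrist_force: [-0.1, 0.2, 0.1]
width: -0.002
grip_force: 0.0
```

Run:
```python
from h import *
s=read_state();print(s["time"],rk(s["tool_pos"]),s["wrist_force"],s["joint_vel"])
p,d=read_camera("top");q,e=read_camera("side")
W=rk(cloud("top",d));x,y,z=[W[...,i] for i in range(3)]
m=(z>.15)&(z<.17)&(abs(y+.068)<.05)&(abs(x)<.03);print("rimR",m.sum(),np.median(W[m],0))
v=np.hstack([cv2.resize(p[190:370,250:390],None,fx=2.8,fy=2.8),cv2.resize(q[160:300,230:370],None,fx=2.8,fy=3.6)]);cv2.imwrite("pics/s5.png",v)
```

```text
13.075 [ 0.09158625 -0.26679445  0.2374618 ] [-0.13228351  0.24249653  0.12173028] [-0.00698842  0.00141975 -0.00216837 -0.00186914 -0.00209299 -0.00075529]
rimR 177 [-0.00517085 -0.06695584  0.15814522]
```

View pics/s5.png

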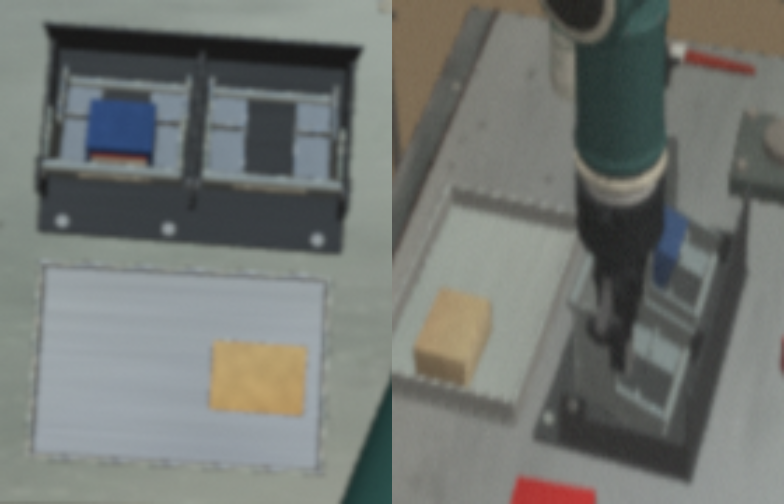

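The right bin is shut and empty, with its rim back at the starting reading. The carton lies in the tray, the left bin is unchanged, and the arm is clear.

```bash
python3 -c "
from workcell import *
print(finish_job())"
```

```text
the job is handed in; nothing more can be done
None
```

The job is handed in: I raked the nozzle carton out of the right bin into the tray and tipped that bin shut, and the left bin and its blue carton look untouched in the final pictures (13 s of the 51 s used; no verdict was shown).

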